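# Gauge two tube sleeves and sort them

## Task

Test the two tan tube sleeves on the bore gauge: push each one gently along its lane onto its pin as far as it will go, without forcing it, and have both on their pins before you take either away. Then put the sleeve that went fully home against the blue head into the green tray, and the one that stopped short at the pin's shoulder into the red tray. Leave the jars and stoppers where they are.

Things in the scene. Friction and masses are not known exactly. Their poses are not given: they have to be found in the camera images.
- gauge: two-lane bore gauge, fixed: base plate 12 mm thick (x -125..95, y -95..95 mm), blue head 68 mm high at the far end (its face at x = 60), lanes along x at y = +55 and -55: two rods, 24 mm wide over all, top 32 mm above the bench, x -115..10, carrying a sleeve with its axis at z = 45, in line with the pin; fingers can straddle a lane. Origin at bench level; x points to the head, z up
- pin_left (a point): root of the +y side lane's pin: on the pin's axis, in the blue head's face, 45 mm above the bench. Axes as the gauge's. The pin runs from here along -x: 28 mm of 14 mm diameter, a square shoulder, then a 20 mm lead of 7.5 mm diameter to the tip. A sleeve fully home touches the head (its centre 25 mm from here); one stopped at the shoulder has its centre 53 mm from here
- pin_right (a point): root of the -y side lane's pin: on the pin's axis, in the blue head's face, 45 mm above the bench. Axes as the gauge's. The pin runs from here along -x: 28 mm of 14 mm diameter, a square shoulder, then a 20 mm lead of 7.5 mm diameter to the tip. A sleeve fully home touches the head (its centre 25 mm from here); one stopped at the shoulder has its centre 53 mm from here
- sleeve_1: tan plastic tube sleeve, 30 mm outside diameter, 50 mm long, open right through, 30 to 50 g. It starts on one of the gauge's two lanes (either one), axis along the lane, clear of the pin. Origin at its centre; its x axis is its length. One sleeve of the pair is good and the other has an undersize bore; outside they are alike
- sleeve_2: tan plastic tube sleeve, 30 mm outside diameter, 50 mm long, open right through, 30 to 50 g. It starts on one of the gauge's two lanes (either one), axis along the lane, clear of the pin. Origin at its centre; its x axis is its length. One sleeve of the pair is good and the other has an undersize bore; outside they are alike
- tray_green: green plastic tray, open on top, fixed to the bench, outside 130 (its x) x 110 (its y) x 35 mm high, walls and floor 4 mm thick. Origin at the centre of its underside
- tray_red: red plastic tray, open on top, fixed to the bench, outside 130 (its x) x 110 (its y) x 35 mm high, walls and floor 4 mm thick. Origin at the centre of its underside
- jar_big: specimen jar with a red lid, 64 mm diameter, 80 mm high, a bystander. Origin at the centre of its underside
- jar_small: specimen jar with a red lid, 50 mm diameter, 60 mm high, a bystander. Origin at the centre of its underside
- jar_sticks: jar with a white lid, 60 mm diameter, 85 mm high, a bystander. Origin at the centre of its underside
- stopper_1: tan tube stopper, 21 mm diameter, 26 mm high, a bystander. Origin at the centre of its underside
- stopper_2: tan tube stopper, 21 mm diameter, 26 mm high, a bystander. Origin at the centre of its underside
Mind the look-alikes: they are no part of the job. What is shaped like the sleeve_2 but turquoise is not meant.

How it is judged:
On the way:
1. both sleeves are on their pins at once, each pushed as far as it will go: the good one against the head, the undersize one against the shoulder, within 3 mm ((distance between sleeve_1 and pin_left below 0.028 m or distance between sleeve_1 and pin_right below 0.028 m) and angle between the x axis of each of sleeve_1, sleeve_2 and the x axis of gauge, either way round below 0.1 rad and (distance between sleeve_2 and pin_left below 0.056 m or distance between sleeve_2 and pin_right below 0.056 m)), for 0.2 s.
At the end, for the whole second after the job is handed in: the sleeve that went fully home lies in the green tray and the one that stopped short lies in the red tray, each with its centre within the walls, down on the floor of the tray (centre less than 36 mm above its underside) and at rest (x of sleeve_1 in the frame of tray_green between -0.06 and 0.06 m and y of sleeve_1 in the frame of tray_green between -0.05 and 0.05 m and z of sleeve_1 in the frame of tray_green below 0.036 m and linear speed of each of sleeve_1, sleeve_2 below 0.05 m/s and x of sleeve_2 in the frame of tray_red between -0.06 and 0.06 m and y of sleeve_2 in the frame of tray_red between -0.05 and 0.05 m and z of sleeve_2 in the frame of tray_red below 0.036 m); the robot touches nothing.
It fails at once if a sleeve is forced against the gauge with more than 25 N (contact force between any of sleeve_1, sleeve_2 and gauge above 25 N).
It fails at once if a jar or stopper is moved by more than 30 mm (distance of any of jar_big, jar_small, jar_sticks, stopper_1, stopper_2 from where it was at the start of the episode above 0.03 m).
It also fails if it takes over 69 s, if anything falls off the work surface, if the arm or the gripper's body presses on something with over 40 N, if the wrist force passes 120 N, or if a joint passes its speed limit or range.

## Robot

A 7-joint arm with a two-finger parallel gripper is mounted at the origin on the work surface. World frame = base frame: x ahead of the robot, y to its left, z up, the work surface at z = 0. Lengths are in m, angles in rad, forces in N, time in s.
With the tool pointing down it reaches from about 0.4 to 0.85 m from the base axis. Payload 10.4 kg.
Tool frame: the origin (TCP) lies at the centre of the arm's flange, where the gripper is bolted on; the fingertips stand 173 mm ahead of it and the grasp point (between the pads) lies 155 mm ahead of it; z points along the fingers, y is the line along which they close (so a half turn about z gives the same grasp; the last joint's range is limited). The gripper opens to 85 mm and grips with 20 to 120 N. Pads are 22 mm wide; open, the fingers measure 114 mm over their backs; the gripper's body (76 mm by 85 mm) begins 54 mm behind the grasp point. The pads swing forward as they close: fully open they stand 13 mm farther back than shut.
Start: joints at [-1.321, 0.332, -0.065, 1.46, 0.022, 1.35, -0.088], TCP at [0.168, 0.602, 0.405] pointing down, gripper open.
Joint ranges: [-2.6, 2.6], [-0.5, 2.12], [-1.47, 1.34], [0.16, 2.42], [-1.27, 4.41], [0.06, 2.06], [-2.6, 2.6]. Speed limits (rad/s): [2.22, 2.22, 2.79, 2.79, 3.14, 3.14, 3.14].

## Interface

Orientations are given as a unit quaternion [x, y, z, w].
In Python, from workcell import manip, viewer, finder gives the robot as it stands.
- The arm moves only by the tool arm_command, never from a script. Its argument "plan" is a list of rows, each an object with "dp": the shift along the tool's x, y, z in mm, a list of three; "spin": the turn about the tool's z in rad. A call has 1 to 5 rows; each row shifts and turns the commanded pose from where the row before left it, along the tool's axes as they then stand; what a row does not reach is not made up. A row lasts 1/10 s, in which the tool goes at most 50 mm and 8.59 degrees, less where a joint would pass 70% of its speed; a pose out of reach is approached as far as the arm can. A call is refused whole if a number of a shift passes 50 or a number of a turn 0.15, either way. A call with a gripper value outside its range is refused whole. "grip" is the closure, from -1 (fully open) to 1 (shut), set as the call begins (left out, the last holds). The fingers move at their own pace and stop on an object; "newtons" is the grip in N (left out, the last holds). Time passes only in rows, so rows that do not move let the fingers close. It gives the time, the measured TCP pose, the force, the opening and the grip force at its end, in the units of the state.
- manip.get_obs(): the state, without advancing time (a new reading comes with each control period).
- viewer.camera(name): name is "scene" or "top" or "wrist"; returns the picture (384x512x3 uint8, blue, green, red); there is no depth.
- viewer.camera_params(name): a dict with "vertical_fov" (degrees; the focal length in pixels is half the picture's height over the tangent of half this angle, whatever the lens; pixels are square), "cx", "cy" (the principal point, pixels), "R" (3x3) and "t" (3): a world point X has camera coordinates R X + t; the wrist camera has in their place "T_tool_cam" (4x4, takes a point from camera to tool coordinates, whose origin is the TCP and whose axes are the flange's). Camera axes: x right, y down, z forward; pixel columns grow to the right and rows downward; lengths in m; the calibration is good to about 2 mm. The wrist camera is an equidistant fisheye: a pixel r from the principal point sees the ray r / f radians off the axis. A picture is of the moment at which its call begins: read the wrist's pose just before it. camera_params takes no time and is no camera call.
- manip.hand_in(): hands the job in; it is judged then, once.
Trained networks look in the newest picture that a camera, given by its name, has taken for a name from the list of things; names that differ only in an ending like _2 or _b are one class to them, and where a whole thing is asked for, a point or a joint stands for the part that bears it (a point fixed in the world has none). Each returns a list of dicts, best first, with "score" (0 to 1); they miss things now and then, are a little off and sometimes report something else, mostly with a low value. They report only what shows in the picture. A call takes as long as a camera call. They do not tell look-alikes from the thing itself.
- finder.find_in(camera, thing): "position" ([x, y, z] in m, in world coordinates, good to about 4 mm: the middle of the surface that is visible of it).
The state is a dict: "clock": time; "joint_pos": joint angles; "joint_velocities": joint speeds; "tau": joint torques, N m; "position": TCP position; "ee_rot": TCP orientation; "ft_force": force on the tool from outside, world axes, zero at the start; "torque": the same for the moment, N m; "grip_width": opening from 0.0 (shut) to 1.0 (fully open); "grasp_force": force on a finger pad.
Only numpy, scipy, OpenCV 4.12 (cv2) and the standard library are available. Lean on these libraries where they do the work, as an engineer would, in place of code of your own. Each camera call takes 0.05 s, during which the arm holds its last target. There are 200 camera calls.

## Working session

There is one attempt and no reset: what is moved stays moved. The work goes in short steps, Python scripts to look and compute and a tool call to move; the robot and the scene stay as the last step left them, time stands still between calls to the robot, and variables do not carry over. Pictures are saved under pics/ and viewed, at most 10 in all, crops included, and the job is handed in when it is done.

Besides the shell and the picture viewer there is one more tool, called after "Request:" as name([rows], argument=value, ...), one row to a line, values as JSON. arm_command: Moves the arm, as the interface text tells. Its arguments: {"type":"object","properties":{"plan":{"type":"array","items":{"type":"object","properties":{"dp":{"type":"array","items":{"type":"number"}},"spin":{"type":"number"}}}},"grip":{"type":"number"},"newtons":{"type":"number"}},"required":["plan"]}

```bash
mkdir -p pics; python3 - <<'E'
from workcell import manip, viewer, finder
import cv2, numpy as np
o=manip.get_obs(); print({k:np.round(o[k],3).tolist() for k in o})
for c in ("top","scene"):
    cv2.imwrite(f"pics/{c}0.png",viewer.camera(c))
    p=viewer.camera_params(c); print(c,p['vertical_fov'],p['cx'],p['cy'],np.round(p['R'],4).tolist(),np.round(p['t'],4).tolist())
for n in ("gauge","sleeve_1","tray_green","tray_red","jar_big","jar_small","jar_sticks","stopper_1"):
    for r in finder.find_in("top",n)[:4]: print(n,round(r['score'],2),np.round(r['position'],3))
print(viewer.camera_params("wrist"), manip.get_obs()['clock'])
E
```

```text
{'clock': 0.0, 'joint_pos': [-1.321, 0.333, -0.065, 1.461, 0.022, 1.35, -0.089], 'joint_velocities': [0.001, 0.001, 0.001, 0.0, -0.0, -0.0, 0.0], 'tau': [-0.002, -62.546, 0.048, -39.16, 0.016, 0.01, -0.0], 'position': [0.168, 0.602, 0.404], 'ee_rot': [0.136, 0.991, -0.001, -0.0], 'ft_force': [0.71, -0.021, 0.739], 'torque': [-0.004, -0.0, -0.003], 'grasp_force': 0.0, 'grip_width': 0.999}
top 44.69107014794036 256.40343380119515 188.1814908488231 [[-0.0259, -0.9993, 0.0256], [-0.9929, 0.0228, -0.1171], [0.1165, -0.0284, -0.9928]] [-0.0352, 0.5282, 1.056]
scene 51.55844826683652 258.4541776004169 189.8143204927115 [[-0.3887, 0.9213, 0.011], [0.6824, 0.2959, -0.6684], [-0.6191, -0.2524, -0.7437]] [0.2218, -0.3083, 1.4803]
gauge 0.71 [0.56  0.01  0.013]
sleeve_1 0.83 [ 0.355 -0.018  0.028]
sleeve_1 0.65 [ 0.5   -0.035  0.057]
sleeve_1 0.55 [0.624 0.206 0.024]
sleeve_1 0.54 [0.511 0.071 0.057]
tray_green 0.57 [0.452 0.276 0.004]
tray_red 0.67 [ 0.459 -0.314  0.005]
jar_big 0.98 [0.68  0.31  0.075]
jar_big 0.67 [ 0.651 -0.266  0.058]
jar_small 0.66 [ 0.65  -0.265  0.059]
jar_sticks 0.94 [ 0.616 -0.351  0.085]
jar_sticks 0.63 [ 0.502 -0.04   0.057]
stopper_1 0.46 [0.725 0.186 0.03 ]
stopper_1 0.44 [ 0.711 -0.13   0.024]
{'vertical_fov': 65.70646984690485, 'cx': 250.38083619424978, 'cy': 192.1259018236052, 'T_tool_cam': array([[-6.00644042e-04, -9.45904502e-01, -3.24444620e-01,
         8.32135522e-02],
       [ 9.99999649e-01, -7.57497489e-04,  3.57153261e-04,
        -5.35098205e-04],
       [-5.83598863e-04, -3.24444292e-01,  9.45904626e-01,
         2.96621010e-02],
       [ 0.00000000e+00,  0.00000000e+00,  0.00000000e+00,
         1.00000000e+00]])} 0.5
```

View pics/top0.png

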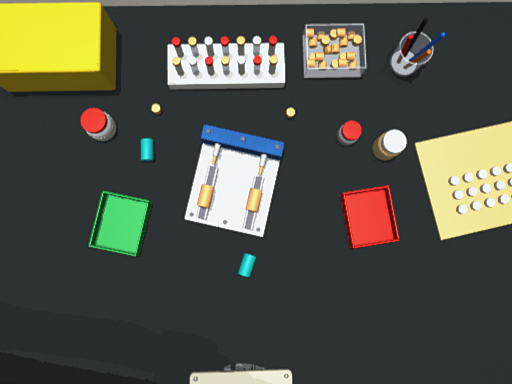

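View pics/scene0.png

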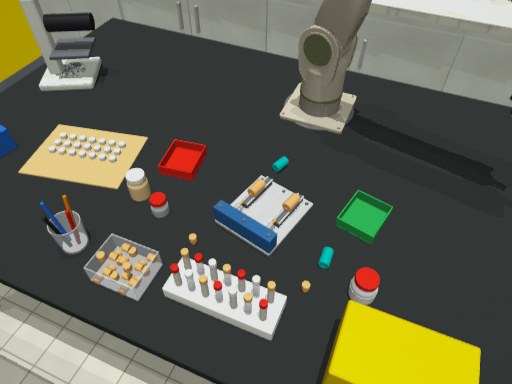

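Top view: the gauge is yawed slightly. Its left sleeve is at (206,196), the right one at (255,200), and the pins run up towards the blue head. The turquoise look-alikes at (147,149) and (247,265) are to be ignored. The scene view agrees: green tray on the robot's left, red on its right. I'll move over the gauge for a wrist look.

Request:
arm_command([
  {"dp": [-30,-31,0]},
  {"dp": [-30,-31,0]},
  {"dp": [-30,-31,0]},
  {"dp": [-30,-31,0]},
  {"dp": [-30,-31,0]},
], grip=-1)

```text
invalid input at $.plan[0]: expected keys dp, spin
```

Request:
arm_command([
  {"dp": [-30,-31,0]},
  {"dp": [-30,-31,0]},
  {"dp": [-30,-31,0]},
  {"dp": [-30,-31,0]},
  {"dp": [-30,-31,0]},
])

```text
invalid input at $.plan[0]: expected keys dp, spin
```

Request:
arm_command([
  {"dp": [-30,-31,0]},
  {"dp": [-30,-31,0]},
  {"dp": [-30,-31,0]},
  {"dp": [-30,-31,0]},
  {"dp": [-30,-31,0]},
])

```text
invalid input at $.plan[0]: expected keys dp, spin
```

Request:
arm_command([
  {"dp": [0,0,0]},
  {"dp": [0,0,0]},
])

```text
invalid input at $.plan[0]: expected keys dp, spin
```

```bash
python3 - <<'E'
from workcell import manip, viewer, finder
import cv2, numpy as np
o=manip.get_obs(); print(o['clock'],np.round(o['position'],4),np.round(o['ee_rot'],4))
im=viewer.camera("wrist"); cv2.imwrite("pics/w1.png",im)
np.savez("w1.npz",im=im,p=o['position'],q=o['ee_rot'])
cv2.imwrite("pics/w1b.png",cv2.resize(im,(800,600),interpolation=cv2.INTER_CUBIC))
for n in ("gauge","sleeve_1"):
    for r in finder.find_in("wrist",n)[:4]: print(n,round(r['score'],2),np.round(r['position'],3))
E
```

```text
0.5 [0.1683 0.6019 0.4047] [ 0.136   0.9907  0.     -0.    ]
gauge 0.64 [ 0.438 -0.021  0.012]
sleeve_1 0.68 [ 0.349 -0.01   0.018]
sleeve_1 0.32 [ 0.44  -0.02   0.011]
```

View pics/w1b.png

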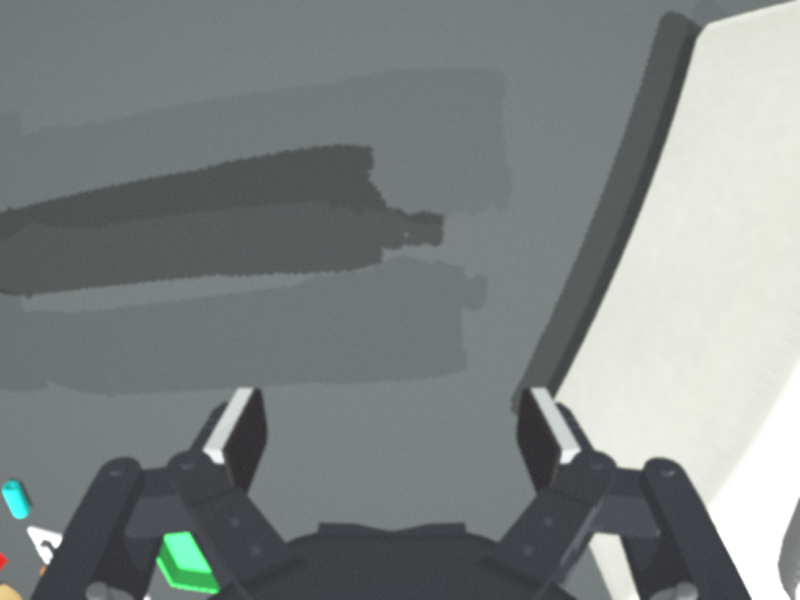

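The wrist view shows only the bench and the arm's shadow, because the move was refused: each row needs "spin". Resending.

Request:
arm_command([
  {"dp": [-33,-30,0],"spin": 0},
  {"dp": [-33,-30,0],"spin": 0},
  {"dp": [-33,-30,0],"spin": 0},
  {"dp": [-33,-30,0],"spin": 0},
  {"dp": [-33,-30,0],"spin": 0},
], grip=-1, newtons=20)

```text
clock: 1.15
position: [0.2876, 0.4113, 0.4049]
ee_rot: [0.136, 0.991, 0.0, 0.0]
ft_force: [0.7, 1.2, 0.7]
grip_width: 0.998
grasp_force: 0.0
```

Request:
arm_command([
  {"dp": [-33,-30,0],"spin": 0},
  {"dp": [-33,-30,0],"spin": 0},
  {"dp": [-33,-30,0],"spin": 0},
  {"dp": [-33,-30,0],"spin": 0},
  {"dp": [-33,-30,0],"spin": 0},
])

```text
clock: 1.65
position: [0.406, 0.2223, 0.405]
ee_rot: [0.136, 0.991, 0.0, 0.0]
ft_force: [0.6, 0.8, -0.0]
grip_width: 1.001
grasp_force: 0.0
```

Request:
arm_command([
  {"dp": [-33,-30,0],"spin": 0},
  {"dp": [-33,-30,0],"spin": 0},
  {"dp": [-33,-30,0],"spin": 0},
  {"dp": [-33,-30,0],"spin": 0},
  {"dp": [-33,-30,0],"spin": 0},
])

```text
clock: 2.15
position: [0.5244, 0.0335, 0.4051]
ee_rot: [0.136, 0.991, 0.0, 0.0]
ft_force: [0.5, 1.4, -0.2]
grip_width: 0.999
grasp_force: 0.0
```

Request:
arm_command([
  {"dp": [0,0,0],"spin": 0},
  {"dp": [0,0,0],"spin": 0},
])

```text
clock: 2.35
position: [0.5241, 0.0343, 0.4046]
ee_rot: [0.137, 0.991, -0.0, -0.0]
ft_force: [-0.2, 0.1, -0.3]
grip_width: 1.0
grasp_force: 0.0
```

```bash
python3 - <<'E'
from workcell import manip, viewer, finder
import cv2, numpy as np
o=manip.get_obs()
im=viewer.camera("wrist")
np.savez("w1.npz",im=im,p=o['position'],q=o['ee_rot'])
cv2.imwrite("pics/w2.png",cv2.resize(im,(768,576),interpolation=cv2.INTER_CUBIC))
for n in ("gauge","sleeve_1"):
    for r in finder.find_in("wrist",n)[:4]: print(n,round(r['score'],2),np.round(r['position'],3))
E
```

```text
gauge 0.93 [0.558 0.004 0.013]
sleeve_1 0.65 [0.51  0.074 0.058]
sleeve_1 0.58 [0.623 0.202 0.027]
```

View pics/w2.png

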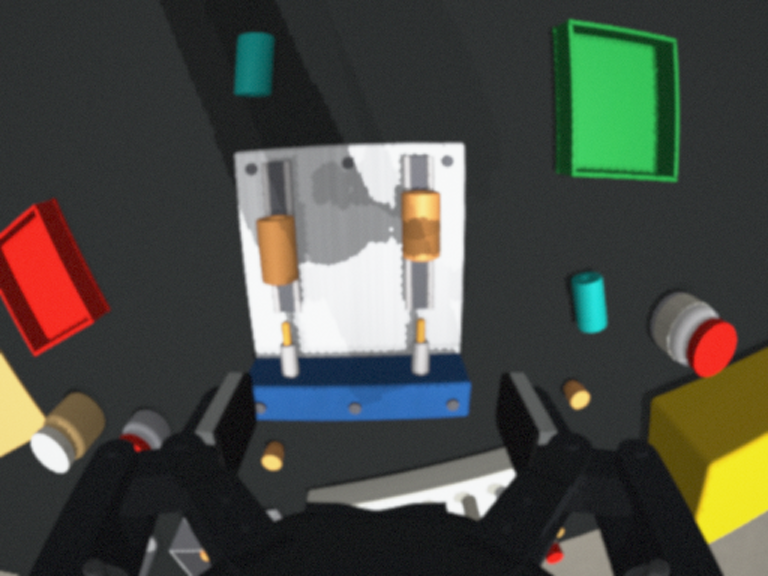

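The gauge is clear: near plate corners at (236,153) and (464,144), pin tips at (286,322) and (421,320), sleeves at (277,250) and (421,226). I'll fit the gauge pose to these points.

```bash
cat > h.py <<'E'
import numpy as np, cv2
from scipy.spatial.transform import Rotation as Ro
from scipy.optimize import least_squares
from workcell import viewer
W=viewer.camera_params("wrist"); f=192/np.tan(np.radians(W['vertical_fov']/2))
def proj(X,p,q):
    X=np.atleast_2d(X); T=W['T_tool_cam']
    C=(Ro.from_quat(q).inv().apply(X-p)-T[:3,3])@T[:3,:3]
    rho=np.hypot(C[:,0],C[:,1]); th=np.arctan2(rho,C[:,2])
    return np.c_[W['cx']+f*th*C[:,0]/rho, W['cy']+f*th*C[:,1]/rho]
def back(uv,z,p,q):
    d=np.array(uv)-[W['cx'],W['cy']]; r=np.hypot(*d); th=r/f
    T=W['T_tool_cam']; R=Ro.from_quat(q)
    ray=R.apply(T[:3,:3]@[np.sin(th)*d[0]/r,np.sin(th)*d[1]/r,np.cos(th)])
    c=p+R.apply(T[:3,3]); return c+ray*(z-c[2])/ray[2]
def pose(g,X): 
    c,s=np.cos(g[2]),np.sin(g[2]); X=np.atleast_2d(X)
    return np.c_[g[0]+c*X[:,0]-s*X[:,1], g[1]+s*X[:,0]+c*X[:,1], X[:,2]]
E
python3 - <<'E'
from h import *
d=np.load("w1.npz"); p,q,im=d['p'],d['q'],d['im']
M=np.array([[-125,-95,12],[-125,95,12],[60,-95,12],[60,95,12],[12,-55,45],[12,55,45],[60,-95,68],[60,95,68]])/1e3
U=np.array([[236,153],[464,144],[254,355],[461,352],[286,322],[421,320],[250,388],[469,380]])/1.5
s=least_squares(lambda g:(proj(pose(g,M),p,q)-U).ravel(),[.55,.01,-.27],loss='soft_l1')
g=s.x; print("gauge",g); print(np.round(proj(pose(g,M),p,q)-U,1).tolist())
hsv=cv2.cvtColor(im,cv2.COLOR_BGR2HSV); m=cv2.inRange(hsv,(5,90,60),(25,255,255))
n,l,st,c=cv2.connectedComponentsWithStats(m)
for i in range(1,n):
    if st[i,4]>500:
        ys,xs=np.nonzero(l==i); w=back(c[i],0.056,p,q)-[g[0],g[1],0]
        C,S=np.cos(g[2]),np.sin(g[2]); print(st[i],c[i],"gauge xy",C*w[0]+S*w[1],-S*w[0]+C*w[1])
np.save("g.npy",g)
# trays
for name,lo,hi in (("green",(45,100,50),(75,255,255)),("red",(0,150,80),(4,255,255))):
    m=cv2.inRange(hsv,lo,hi); n,l,st,c=cv2.connectedComponentsWithStats(m); i=1+st[1:,4].argmax(); print(name,c[i],back(c[i],.012,p,q))
R=Ro.from_quat(q).as_matrix(); print("tool x,y",R[:,0],R[:,1])
for nme,y in(("L",.055),("R",-.055)): print(nme,pose(g,[[-.125,y,0],[0,y,0],[.035,y,0],[.007,y,0]]))
E
```

```text
gauge [ 0.56271231  0.00353918 -0.24726913]
[[-1.3, 0.4], [0.9, 0.2], [1.6, 0.5], [-0.6, -0.4], [-0.2, 0.1], [0.1, -0.8], [-6.2, -1.0], [1.8, 1.6]]
[ 268  127   25   48 1118] [280.21288014 149.90697674] gauge xy -0.06669462865759329 0.05313632015983907
[ 171  143   28   48 1084] [184.88837638 165.85793358] gauge xy -0.052119485256194094 -0.05332554114418101
[ 432  231   80  120 4906] [473.18426417 281.27007746] gauge xy 0.15139179606251832 0.39184947525728914
[   0  233   70   73 2222] [ 28.64131413 276.39783978] gauge xy 0.11878637084965957 -0.3539244390642676
green [410.59330426  68.06719321] [0.45519164 0.27194728 0.012     ]
red [ 30.68384026 185.62073246] [ 0.45886182 -0.30760477  0.012     ]
tool x,y [-9.62415416e-01  2.71581565e-01  1.46389376e-04] [ 2.71581545e-01  9.62415422e-01 -1.40350628e-04]
L [[0.4549759  0.08746096 0.        ]
 [0.57617395 0.05686632 0.        ]
 [0.61010941 0.04829983 0.        ]
 [0.58296104 0.05515302 0.        ]]
R [[ 0.42805262 -0.01919333  0.        ]
 [ 0.54925067 -0.04978797  0.        ]
 [ 0.58318613 -0.05835446  0.        ]
 [ 0.55603776 -0.05150126  0.        ]]
```

Request:
arm_command([
  {"dp": [0,0,0],"spin": -0.028},
  {"dp": [26,12,0],"spin": 0},
  {"dp": [26,12,0],"spin": 0},
  {"dp": [25,11,0],"spin": 0},
  {"dp": [0,0,30],"spin": 0},
], grip=1, newtons=20)

```text
clock: 3.0
position: [0.4565, 0.0909, 0.3775]
ee_rot: [0.119, 0.993, 0.002, 0.002]
ft_force: [0.5, 0.3, -0.4]
grip_width: 0.139
grasp_force: 0.0
```

Request:
arm_command([
  {"dp": [0,0,35],"spin": 0},
  {"dp": [0,0,35],"spin": 0},
  {"dp": [0,0,35],"spin": 0},
  {"dp": [0,0,30],"spin": 0},
  {"dp": [0,0,0],"spin": 0},
])

```text
clock: 3.5
position: [0.4558, 0.0881, 0.2367]
ee_rot: [0.121, 0.993, -0.002, -0.003]
ft_force: [-1.1, -0.1, 0.4]
grip_width: 0.003
grasp_force: 0.0
```

```bash
cat >> h.py <<'E'
from workcell import manip
def gx(P,g=np.load("g.npy")):
    C,S=np.cos(g[2]),np.sin(g[2]); d=np.array(P)[:2]-g[:2]; return np.round([C*d[0]+S*d[1],-S*d[0]+C*d[1],P[2]],4)
def st():
    o=manip.get_obs(); R=Ro.from_quat(o['ee_rot']).as_matrix(); print(o['clock'],"gauge xyz",gx(o['position']),"yaw",np.arctan2(-R[1,0],-R[0,0]),"F",np.round(o['ft_force'],1),o['grip_width'])
    return o
E
python3 -c "
from h import *
st(); cv2.imwrite('pics/w3.png',viewer.camera('wrist'))"
```

```text
3.5 gauge xyz [-0.1243  0.0558  0.2367] yaw -0.24233406548197453 F [-1.1 -0.1  0.4] 0.002561371711457735
```

View pics/w3.png

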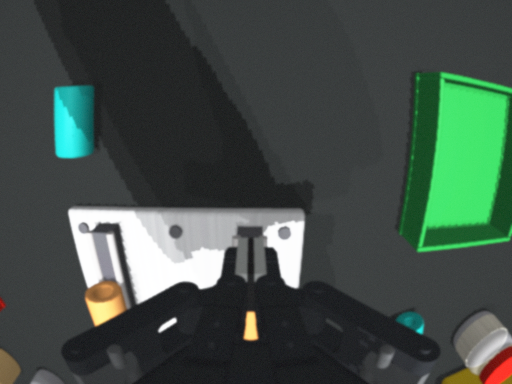

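The closed fingers sit over the near end of the left lane at (250,260), in line with its sleeve at (250,325). I'll lower them and push.

Request:
arm_command([
  {"dp": [0,0,15],"spin": 0},
  {"dp": [0,0,12],"spin": 0},
  {"dp": [0,0,0],"spin": 0},
  {"dp": [-8,0,0],"spin": 0},
  {"dp": [-8,0,0],"spin": 0},
])

```text
clock: 4.05
position: [0.4742, 0.084, 0.2137]
ee_rot: [0.122, 0.993, 0.0, 0.001]
ft_force: [0.4, -1.1, 0.2]
grip_width: 0.0
grasp_force: 0.0
```

Request:
arm_command([
  {"dp": [-6,0,0],"spin": 0},
  {"dp": [-6,0,0],"spin": 0},
  {"dp": [-6,0,0],"spin": 0},
  {"dp": [-6,0,0],"spin": 0},
  {"dp": [-6,0,0],"spin": 0},
])

```text
clock: 4.55
position: [0.5027, 0.0765, 0.2127]
ee_rot: [0.122, 0.993, -0.0, -0.0]
ft_force: [-0.2, 0.4, -0.6]
grip_width: -0.004
grasp_force: 0.1
```

Request:
arm_command([
  {"dp": [-6,0,0],"spin": 0},
  {"dp": [-6,0,0],"spin": 0},
  {"dp": [-3,0,0],"spin": 0},
  {"dp": [-3,0,0],"spin": 0},
  {"dp": [-3,0,0],"spin": 0},
])

```text
clock: 5.05
position: [0.5228, 0.0716, 0.2126]
ee_rot: [0.122, 0.993, 0.0, -0.0]
ft_force: [-1.0, 0.3, -0.1]
grip_width: -0.0
grasp_force: 0.1
```

```bash
python3 -c "
from h import *
st()"
```

```text
5.05 gauge xyz [-0.0554  0.0562  0.2126] yaw -0.24477843461457482 F [-1.   0.3 -0.1] -0.00019806693900406916
```

Request:
arm_command([
  {"dp": [-3,-1,0],"spin": 0},
  {"dp": [-3,0,0],"spin": 0},
  {"dp": [-3,0,0],"spin": 0},
  {"dp": [-3,0,0],"spin": 0},
  {"dp": [-3,0,0],"spin": 0},
])

```text
clock: 5.55
position: [0.5371, 0.0669, 0.2127]
ee_rot: [0.122, 0.993, 0.0, -0.0]
ft_force: [-0.2, 0.2, 0.5]
grip_width: 0.002
grasp_force: 0.1
```

Request:
arm_command([
  {"dp": [-2,0,0],"spin": 0},
  {"dp": [-2,0,0],"spin": 0},
  {"dp": [-1,0,0],"spin": 0},
  {"dp": [-1,0,0],"spin": 0},
])

```text
clock: 5.95
position: [0.5428, 0.0655, 0.2127]
ee_rot: [0.122, 0.993, 0.0, -0.0]
ft_force: [0.1, -0.1, 0.3]
grip_width: 0.002
grasp_force: 0.1
```

```bash
python3 -c "
from h import *
st(); cv2.imwrite('pics/s4.png',cv2.resize(viewer.camera('scene')[150:280,190:340],(750,600)[:2],interpolation=cv2.INTER_CUBIC))"
```

```text
5.95 gauge xyz [-0.0345  0.0552  0.2127] yaw -0.24478075095810273 F [ 0.1 -0.1  0.3] 0.00219877928525661
```

View pics/s4.png

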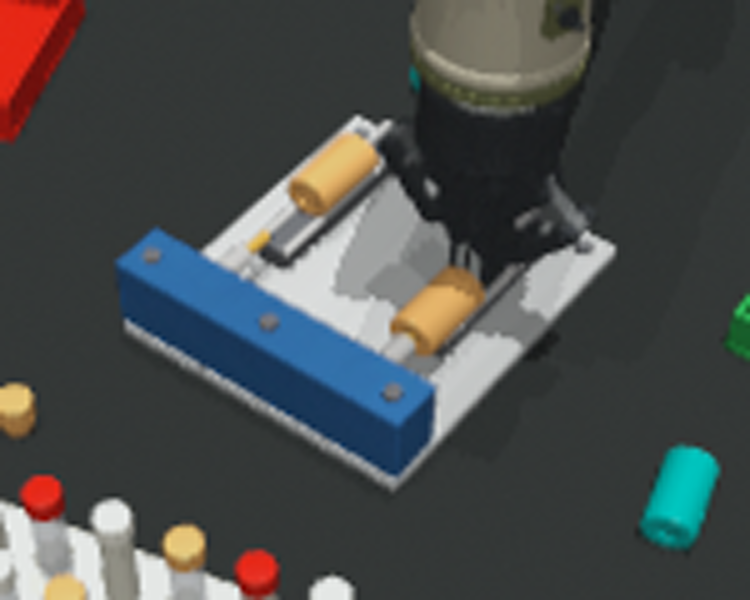

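The left sleeve (440,310) has swallowed the lead of its pin; only the thick grey part at (400,345) still shows. From here I advance in 1 mm steps and watch the force.

Request:
arm_command([
  {"dp": [-1,0,0],"spin": 0},
  {"dp": [-1,0,0],"spin": 0},
  {"dp": [-1,0,0],"spin": 0},
])

```text
clock: 6.3
position: [0.5457, 0.0648, 0.2127]
ee_rot: [0.122, 0.993, 0.0, -0.0]
ft_force: [-0.4, -0.3, 0.2]
grip_width: 0.003
grasp_force: 0.1
```

Request:
arm_command([
  {"dp": [-1,0,0],"spin": 0},
  {"dp": [-1,0,0],"spin": 0},
])

```text
clock: 6.5
position: [0.5469, 0.0646, 0.2125]
ee_rot: [0.122, 0.993, 0.0, -0.001]
ft_force: [-10.6, 1.3, 6.7]
grip_width: 0.003
grasp_force: 4.9
```

Request:
arm_command([
  {"dp": [-1,0,0],"spin": 0},
])

```text
clock: 6.6
position: [0.5473, 0.0646, 0.2122]
ee_rot: [0.122, 0.993, 0.0, -0.002]
ft_force: [-13.9, 3.3, 9.2]
grip_width: 0.001
grasp_force: 7.0
```

The left sleeve stopped with 14 N on it where its centre would be about 53 mm from the root, so it is at the shoulder. I'll back off and do the right lane.

Request:
arm_command([
  {"dp": [10,0,0],"spin": 0},
  {"dp": [15,0,-25],"spin": 0},
  {"dp": [15,-15,-30],"spin": 0},
  {"dp": [15,-35,0],"spin": 0},
  {"dp": [15,-35,0],"spin": 0},
])

```text
clock: 7.1
position: [0.4594, -0.0018, 0.2685]
ee_rot: [0.121, 0.993, 0.001, 0.001]
ft_force: [-0.3, -0.8, -0.1]
grip_width: -0.0
grasp_force: 0.0
```

Request:
arm_command([
  {"dp": [5,-25,0],"spin": 0},
  {"dp": [0,0,0],"spin": 0},
  {"dp": [0,0,25],"spin": 0},
  {"dp": [0,0,20],"spin": 0},
  {"dp": [0,0,0],"spin": 0},
])

```text
clock: 7.6
position: [0.4483, -0.0239, 0.2209]
ee_rot: [0.122, 0.993, -0.001, -0.002]
ft_force: [0.4, -0.1, 0.0]
grip_width: -0.002
grasp_force: 0.0
```

```bash
python3 -c "
from h import *
st()"
```

```text
7.6 gauge xyz [-0.1042 -0.0546  0.2209] yaw -0.24426310973137044 F [ 0.4 -0.1  0. ] -0.002450451792270629
```

Request:
arm_command([
  {"dp": [0,0,9],"spin": 0},
  {"dp": [-6,0,0],"spin": 0},
  {"dp": [-6,0,0],"spin": 0},
  {"dp": [-6,0,0],"spin": 0},
  {"dp": [-6,0,0],"spin": 0},
])

```text
clock: 8.1
position: [0.4733, -0.0304, 0.2141]
ee_rot: [0.122, 0.993, 0.0, 0.0]
ft_force: [-0.4, 0.2, 0.7]
grip_width: -0.002
grasp_force: 0.1
```

Request:
arm_command([
  {"dp": [-6,0,0],"spin": 0},
  {"dp": [-6,0,0],"spin": 0},
  {"dp": [-6,0,0],"spin": 0},
  {"dp": [-3,0,0],"spin": 0},
  {"dp": [-3,0,0],"spin": 0},
])

```text
clock: 8.6
position: [0.4959, -0.0362, 0.2136]
ee_rot: [0.122, 0.993, -0.0, -0.0]
ft_force: [0.0, 0.4, -0.5]
grip_width: -0.004
grasp_force: 0.1
```

Request:
arm_command([
  {"dp": [-3,0,0],"spin": 0},
  {"dp": [-3,0,0],"spin": 0},
  {"dp": [-3,0,0],"spin": 0},
  {"dp": [-3,0,0],"spin": 0},
  {"dp": [-3,0,0],"spin": 0},
])

```text
clock: 9.1
position: [0.5105, -0.0398, 0.2137]
ee_rot: [0.122, 0.993, 0.0, -0.0]
ft_force: [0.9, -0.3, 0.7]
grip_width: -0.001
grasp_force: 0.1
```

```bash
python3 -c "
from h import *
st()"
```

```text
9.1 gauge xyz [-0.04   -0.0548  0.2137] yaw -0.24469087149092825 F [ 0.9 -0.3  0.7] -0.0009179803176369649
```

Request:
arm_command([
  {"dp": [-2,0,0],"spin": 0},
  {"dp": [-2,0,0],"spin": 0},
  {"dp": [-2,0,0],"spin": 0},
  {"dp": [-1,0,0],"spin": 0},
  {"dp": [-1,0,0],"spin": 0},
])

```text
clock: 9.6
position: [0.5181, -0.0417, 0.2137]
ee_rot: [0.122, 0.993, 0.0, -0.0]
ft_force: [-0.0, -0.6, 1.1]
grip_width: -0.001
grasp_force: 0.1
```

Request:
arm_command([
  {"dp": [-1,0,0],"spin": 0},
  {"dp": [-1,0,0],"spin": 0},
  {"dp": [-1,0,0],"spin": 0},
])

```text
clock: 9.9
position: [0.521, -0.0424, 0.2137]
ee_rot: [0.122, 0.993, 0.0, 0.0]
ft_force: [-0.3, 0.6, 0.3]
grip_width: 0.001
grasp_force: 0.1
```

Request:
arm_command([
  {"dp": [-1,0,0],"spin": 0},
  {"dp": [-1,0,0],"spin": 0},
])

```text
clock: 10.1
position: [0.523, -0.0429, 0.2137]
ee_rot: [0.122, 0.993, 0.0, 0.0]
ft_force: [0.2, 0.4, 0.7]
grip_width: -0.001
grasp_force: 0.1
```

Request:
arm_command([
  {"dp": [-1,0,0],"spin": 0},
  {"dp": [-1,0,0],"spin": 0},
  {"dp": [-1,0,0],"spin": 0},
  {"dp": [-1,0,0],"spin": 0},
])

```text
clock: 10.5
position: [0.5268, -0.0439, 0.2137]
ee_rot: [0.122, 0.993, 0.0, -0.0]
ft_force: [-0.5, -0.4, 0.1]
grip_width: 0.002
grasp_force: 0.1
```

Request:
arm_command([
  {"dp": [-2,0,0],"spin": 0},
  {"dp": [-2,0,0],"spin": 0},
  {"dp": [-2,0,0],"spin": 0},
  {"dp": [-2,0,0],"spin": 0},
  {"dp": [-2,0,0],"spin": 0},
])

```text
clock: 11.0
position: [0.5366, -0.0463, 0.2137]
ee_rot: [0.122, 0.993, 0.0, -0.0]
ft_force: [-1.1, -0.3, 0.4]
grip_width: 0.001
grasp_force: 0.1
```

Request:
arm_command([
  {"dp": [-2,0,0],"spin": 0},
  {"dp": [-2,0,0],"spin": 0},
  {"dp": [-1,0,0],"spin": 0},
  {"dp": [-1,0,0],"spin": 0},
])

```text
clock: 11.4
position: [0.5424, -0.0478, 0.2137]
ee_rot: [0.122, 0.993, 0.0, -0.0]
ft_force: [-0.4, -0.9, 0.0]
grip_width: -0.004
grasp_force: 0.1
```

Request:
arm_command([
  {"dp": [-1,0,0],"spin": 0},
  {"dp": [-1,0,0],"spin": 0},
  {"dp": [0,0,0],"spin": 0},
])

```text
clock: 11.7
position: [0.5443, -0.0483, 0.2137]
ee_rot: [0.122, 0.993, 0.0, 0.0]
ft_force: [0.4, 1.0, 0.2]
grip_width: -0.002
grasp_force: 0.0
```

```bash
python3 -c "
from h import *
st()"
```

```text
11.7 gauge xyz [-0.0052 -0.0547  0.2137] yaw -0.24476447225344158 F [0.4 1.  0.2] -0.001827671918180133
```

Request:
arm_command([
  {"dp": [-1,0,0],"spin": 0},
  {"dp": [-1,0,0],"spin": 0},
])

```text
clock: 11.9
position: [0.5462, -0.0487, 0.2137]
ee_rot: [0.122, 0.993, 0.0, -0.0]
ft_force: [-0.9, 0.1, -0.1]
grip_width: -0.002
grasp_force: 0.1
```

Request:
arm_command([
  {"dp": [-1,0,0],"spin": 0},
])

```text
clock: 12.0
position: [0.5469, -0.0489, 0.2135]
ee_rot: [0.122, 0.993, 0.0, -0.001]
ft_force: [-4.2, 2.0, 2.4]
grip_width: -0.005
grasp_force: 2.4
```

Request:
arm_command([
  {"dp": [-1,0,0],"spin": 0},
])

```text
clock: 12.1
position: [0.5473, -0.049, 0.2133]
ee_rot: [0.122, 0.993, 0.0, -0.002]
ft_force: [-9.2, 3.2, 5.7]
grip_width: 0.0
grasp_force: 5.0
```

The right sleeve stopped 28 mm deeper than the left, so it is fully home. I'll back off and look from above to check.

Request:
arm_command([
  {"dp": [10,0,0],"spin": 0},
  {"dp": [15,0,-15],"spin": 0},
  {"dp": [5,15,-45],"spin": 0},
  {"dp": [0,20,-45],"spin": 0},
  {"dp": [0,20,-45],"spin": 0},
], grip=-1)

```text
clock: 12.6
position: [0.5317, 0.0117, 0.3656]
ee_rot: [0.123, 0.992, 0.0, 0.0]
ft_force: [1.6, -0.1, -0.6]
grip_width: 0.846
grasp_force: 0.0
```

Request:
arm_command([
  {"dp": [0,0,0],"spin": 0},
  {"dp": [0,0,0],"spin": 0},
  {"dp": [0,0,0],"spin": 0},
])

```text
clock: 12.9
position: [0.5318, 0.011, 0.3627]
ee_rot: [0.122, 0.992, -0.0, -0.001]
ft_force: [0.4, 0.4, -0.5]
grip_width: 0.996
grasp_force: 0.0
```

```bash
python3 - <<'E'
from h import *
o=st(); im=viewer.camera("wrist"); p,q=o['position'],o['ee_rot']; g=np.load("g.npy")
np.savez("w5.npz",im=im,p=p,q=q)
M=np.array([[-125,-95,12],[-125,95,12],[60,-95,12],[60,95,12],[35,-55,60],[7,55,60],[10,-55,60],[-18,55,60],[60,-70,45],[60,-40,45],[32,40,45],[32,70,45]])/1e3
big=cv2.resize(im,(768,576),interpolation=cv2.INTER_CUBIC)
for u in proj(pose(g,M),p,q)*1.5: cv2.circle(big,tuple(int(v) for v in u),2,(255,0,255),-1)
cv2.imwrite("pics/w5.png",big)
E
```

```text
12.9 gauge xyz [-0.0318 -0.0004  0.3627] yaw -0.24536230884022533 F [ 0.4  0.4 -0.5] 0.9960125472878566
```

View pics/w5.png

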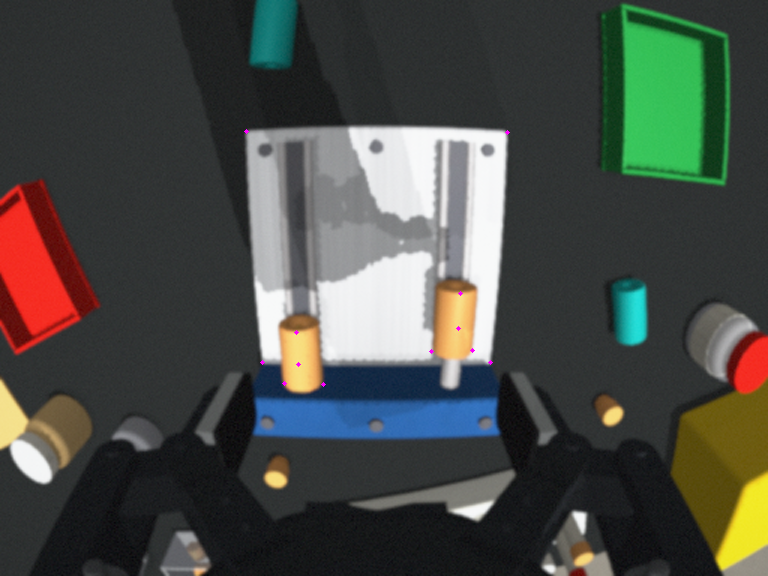

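The right sleeve (301,355) butts against the blue head. The left one (455,320) leaves the thick pin showing at (450,375), so it is at the shoulder. That makes right go to green and left to red. The model overlay agrees to about 1 mm. Next I grasp the right sleeve.

Request:
arm_command([
  {"dp": [-34,-27,10],"spin": 0},
  {"dp": [-33,-28,40],"spin": 0},
  {"dp": [0,0,45],"spin": 0},
  {"dp": [0,0,35],"spin": 0},
  {"dp": [0,0,0],"spin": 0},
], grip=-0.2)

```text
clock: 13.45
position: [0.5777, -0.0534, 0.2341]
ee_rot: [0.123, 0.992, -0.001, -0.005]
ft_force: [-0.8, 0.4, 1.1]
grip_width: 0.598
grasp_force: 0.0
```

Request:
arm_command([
  {"dp": [0,0,0],"spin": 0},
])

```text
clock: 13.55
position: [0.5799, -0.0533, 0.2397]
ee_rot: [0.123, 0.992, -0.0, -0.001]
ft_force: [1.1, 0.5, -0.5]
grip_width: 0.602
grasp_force: 0.0
```

```bash
python3 -c "
from h import *
st()"
```

```text
13.55 gauge xyz [ 0.0306 -0.0509  0.2397] yaw -0.2456776130454745 F [ 1.1  0.5 -0.5] 0.6019475069589676
```

Request:
arm_command([
  {"dp": [-4,-4,0],"spin": 0},
  {"dp": [0,0,14],"spin": 0},
  {"dp": [0,0,14],"spin": 0},
  {"dp": [0,0,12],"spin": 0},
  {"dp": [0,0,0],"spin": 0},
])

```text
clock: 14.05
position: [0.5822, -0.0574, 0.1975]
ee_rot: [0.122, 0.993, -0.0, -0.002]
ft_force: [-0.4, -0.5, 0.7]
grip_width: 0.596
grasp_force: 0.0
```

Request:
arm_command([
  {"dp": [0,0,0],"spin": 0},
  {"dp": [0,0,0],"spin": 0},
], grip=0.2)

```text
clock: 14.25
position: [0.5833, -0.0577, 0.2001]
ee_rot: [0.122, 0.993, 0.0, 0.0]
ft_force: [-0.0, 1.0, 0.6]
grip_width: 0.4
grasp_force: 0.0
```

```bash
python3 - <<'E'
from h import *
o=st(); im=viewer.camera("wrist"); cv2.imwrite("pics/w6.png",im[170:300,170:340].repeat(4,0).repeat(4,1))
E
```

```text
14.25 gauge xyz [ 0.0349 -0.0544  0.2001] yaw -0.2448092683344538 F [-0.   1.   0.6] 0.40012852615407546
```

View pics/w6.png

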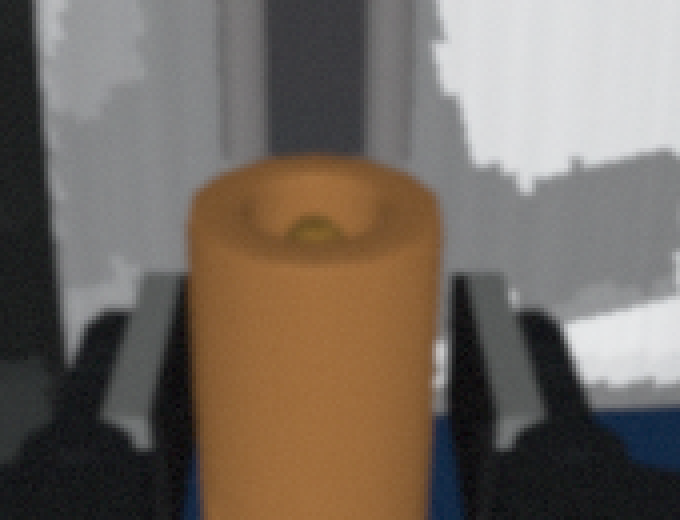

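The right sleeve is centred between the pads to within 0.5 mm (sleeve 190–440, pads 185–452). Closing gently.

Request:
arm_command([
  {"dp": [0,0,0],"spin": 0},
  {"dp": [0,0,0],"spin": 0},
], grip=0.3, newtons=20)

```text
clock: 14.5
position: [0.5833, -0.0578, 0.2002]
ee_rot: [0.122, 0.993, 0.0, 0.0]
ft_force: [1.2, -0.5, 1.6]
grip_width: 0.35
grasp_force: 3.7
```

Request:
arm_command([
  {"dp": [0,0,0],"spin": 0},
  {"dp": [0,0,0],"spin": 0},
  {"dp": [0,0,0],"spin": 0},
], grip=0.5)

```text
clock: 14.8
position: [0.5833, -0.0578, 0.2002]
ee_rot: [0.122, 0.993, 0.0, 0.0]
ft_force: [-0.5, -0.5, 5.5]
grip_width: 0.347
grasp_force: 20.6
```

Request:
arm_command([
  {"dp": [1,0,-0.3],"spin": 0},
  {"dp": [4,0,0],"spin": 0},
  {"dp": [7,0,0],"spin": 0},
  {"dp": [7,0,0],"spin": 0},
  {"dp": [7,0,0],"spin": 0},
])

```text
clock: 15.3
position: [0.5579, -0.0518, 0.2008]
ee_rot: [0.122, 0.992, -0.0, 0.001]
ft_force: [3.7, -4.2, 7.6]
grip_width: 0.348
grasp_force: 20.8
```

Request:
arm_command([
  {"dp": [8,0,0],"spin": 0},
  {"dp": [8,0,0],"spin": 0},
  {"dp": [8,0,0],"spin": 0},
  {"dp": [8,0,0],"spin": 0},
  {"dp": [3,0,0],"spin": 0},
])

```text
clock: 15.8
position: [0.5238, -0.0434, 0.201]
ee_rot: [0.122, 0.992, -0.0, 0.002]
ft_force: [3.7, -5.5, 8.2]
grip_width: 0.347
grasp_force: 20.8
```

```bash
python3 -c "
from h import *
o=st(); print(o['grasp_force'])
d=np.load('w5.npz')
for z in (.035,):
  for u in ((622,7),(728,38),(724,182),(622,177)): print(back(np.array(u)/1.5,z,d['p'],d['q']))
d=np.load('w1.npz')
for u in ((569,22),(677,40),(677,181),(571,174)): print(back(np.array(u)/1.5,.035,d['p'],d['q']))
"
```

```text
15.8 gauge xyz [-0.0262 -0.0551  0.201 ] yaw -0.24545383229761852 F [ 3.7 -5.5  8.2] 0.34731233909079007
20.82770314111258
[0.38337181 0.23275451 0.035     ]
[0.40904467 0.34065167 0.035     ]
[0.52969513 0.30998713 0.035     ]
[0.50995181 0.20287115 0.035     ]
[0.38301495 0.23317088 0.035     ]
[0.40690054 0.34110266 0.035     ]
[0.53198206 0.3107317  0.035     ]
[0.50529112 0.20278384 0.035     ]
```

Request:
arm_command([
  {"dp": [0,0,-10],"spin": 0},
  {"dp": [0,0,-40],"spin": 0},
  {"dp": [0,0,-45],"spin": 0},
  {"dp": [18,36,-5],"spin": 0},
  {"dp": [18,36,0],"spin": 0},
])

```text
clock: 16.3
position: [0.5061, 0.0361, 0.3019]
ee_rot: [0.123, 0.992, 0.001, 0.001]
ft_force: [0.5, 1.3, -1.6]
grip_width: 0.344
grasp_force: 20.1
```

Request:
arm_command([
  {"dp": [18,36,0],"spin": 0},
  {"dp": [18,36,0],"spin": 0},
  {"dp": [18,36,0],"spin": 0},
  {"dp": [18,36,0],"spin": 0},
  {"dp": [18,36,0],"spin": 0},
])

```text
clock: 16.8
position: [0.4613, 0.2337, 0.3001]
ee_rot: [0.122, 0.993, -0.0, -0.001]
ft_force: [1.2, 1.0, -0.3]
grip_width: 0.344
grasp_force: 20.1
```

Request:
arm_command([
  {"dp": [16,37,0],"spin": 0},
  {"dp": [0,0,0],"spin": 0},
  {"dp": [0,0,0],"spin": 0},
])

```text
clock: 17.1
position: [0.4552, 0.2726, 0.2998]
ee_rot: [0.121, 0.993, -0.001, -0.001]
ft_force: [-0.3, -1.1, -0.1]
grip_width: 0.343
grasp_force: 20.1
```

Over the tray. Lower 118 mm, release, rise.

Request:
arm_command([
  {"dp": [0,0,40],"spin": 0},
  {"dp": [0,0,40],"spin": 0},
  {"dp": [0,0,25],"spin": 0},
  {"dp": [0,0,11],"spin": 0},
  {"dp": [0,0,0],"spin": 0},
])

```text
clock: 17.6
position: [0.456, 0.2707, 0.1832]
ee_rot: [0.123, 0.992, -0.001, -0.001]
ft_force: [0.5, 0.3, 0.0]
grip_width: 0.344
grasp_force: 20.1
```

Request:
arm_command([
  {"dp": [0,0,0],"spin": 0},
  {"dp": [0,0,0],"spin": 0},
  {"dp": [0,0,0],"spin": 0},
], grip=0)

```text
clock: 17.9
position: [0.4567, 0.2721, 0.1854]
ee_rot: [0.122, 0.993, 0.001, 0.001]
ft_force: [-0.0, -0.3, -0.3]
grip_width: 0.496
grasp_force: 0.0
```

Request:
arm_command([
  {"dp": [0,0,-20],"spin": 0},
  {"dp": [0,0,-40],"spin": 0},
  {"dp": [0,0,-45],"spin": 0},
  {"dp": [0,0,-45],"spin": 0},
  {"dp": [0,0,0],"spin": 0},
], grip=-0.2)

```text
clock: 18.4
position: [0.4578, 0.2724, 0.341]
ee_rot: [0.122, 0.992, 0.004, 0.004]
ft_force: [0.5, -0.2, 0.3]
grip_width: 0.6
grasp_force: 0.0
```

```bash
python3 - <<'E'
from h import *
o=st(); viewer.camera("wrist")
for r in finder.find_in("wrist","sleeve_1")[:4]: print(round(r['score'],2),np.round(r['position'],3),gx(r['position']))
print(o['position'])
E
```

```text
18.4 gauge xyz [-0.1676  0.235   0.341 ] yaw -0.24520159044518194 F [ 0.5 -0.2  0.3] 0.6004783795728598Traceback (most recent call last):
  File "<stdin>", line 3, in <module>
NameError: name 'finder' is not defined. Did you mean: 'filter'?
```

Request:
arm_command([
  {"dp": [-30,-30,0],"spin": 0},
  {"dp": [-30,-31,0],"spin": 0},
  {"dp": [-30,-31,0],"spin": 0},
  {"dp": [-30,-31,0],"spin": 0},
  {"dp": [-30,-31,0],"spin": 0},
])

```text
clock: 18.95
position: [0.5647, 0.0845, 0.3334]
ee_rot: [0.122, 0.993, -0.0, -0.0]
ft_force: [0.3, 0.1, -1.0]
grip_width: 0.602
grasp_force: 0.0
```

Request:
arm_command([
  {"dp": [-25,-26,0],"spin": 0},
  {"dp": [0,0,35],"spin": 0},
  {"dp": [0,0,35],"spin": 0},
  {"dp": [0,0,30],"spin": 0},
  {"dp": [0,0,0],"spin": 0},
])

```text
clock: 19.45
position: [0.5803, 0.0547, 0.2296]
ee_rot: [0.122, 0.993, -0.001, -0.004]
ft_force: [-0.9, 0.5, 0.8]
grip_width: 0.6
grasp_force: 0.0
```

Request:
arm_command([
  {"dp": [0,0,0],"spin": 0},
])

```text
clock: 19.55
position: [0.5823, 0.0547, 0.2341]
ee_rot: [0.122, 0.993, -0.0, -0.0]
ft_force: [0.4, 0.6, -0.0]
grip_width: 0.597
grasp_force: 0.0
```

```bash
python3 -c "
from h import *
st()"
```

```text
19.55 gauge xyz [0.0064 0.0544 0.2341] yaw -0.2449352590049474 F [ 0.4  0.6 -0. ] 0.5974564742052526
```

Request:
arm_command([
  {"dp": [0,0.6,10],"spin": 0},
  {"dp": [0,0,12],"spin": 0},
  {"dp": [0,0,11],"spin": 0},
  {"dp": [0,0,0],"spin": 0},
  {"dp": [0,0,0],"spin": 0},
], grip=0.2)

```text
clock: 20.05
position: [0.5824, 0.0554, 0.2008]
ee_rot: [0.122, 0.993, -0.0, -0.0]
ft_force: [-0.2, 0.1, -0.1]
grip_width: 0.401
grasp_force: 0.0
```

Request:
arm_command([
  {"dp": [0,0,0],"spin": 0},
  {"dp": [0,0,0],"spin": 0},
], grip=0.3)

```text
clock: 20.25
position: [0.5826, 0.0554, 0.2014]
ee_rot: [0.122, 0.993, 0.0, 0.0]
ft_force: [-0.3, -0.3, 0.1]
grip_width: 0.352
grasp_force: 2.6
```

```bash
python3 -c "
from h import *
o=st(); im=viewer.camera('wrist'); cv2.imwrite('pics/w7.png',im[170:300,170:340].repeat(4,0).repeat(4,1))"
```

```text
20.25 gauge xyz [0.0066 0.0552 0.2014] yaw -0.24482774777326266 F [-0.3 -0.3  0.1] 0.35238067777289994
```

View pics/w7.png

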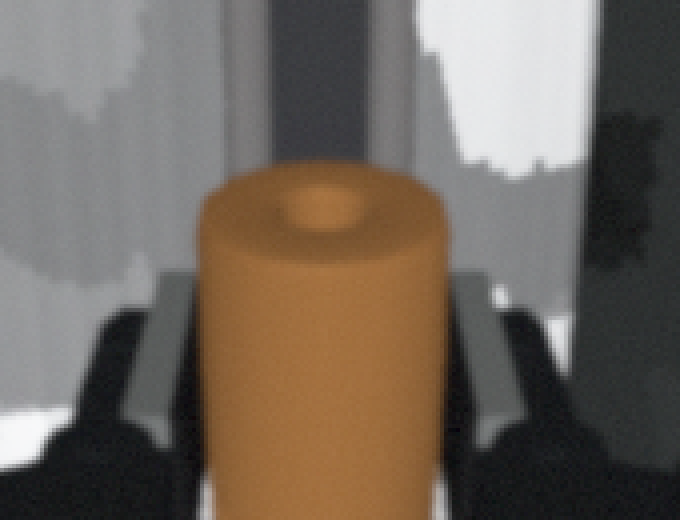

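The left sleeve is centred between the pads, and its bore is visibly narrower. Grip, withdraw and lift.

Request:
arm_command([
  {"dp": [0,0,0],"spin": 0},
  {"dp": [0,0,0],"spin": 0},
  {"dp": [0,0,0],"spin": 0},
], grip=0.5)

```text
clock: 20.6
position: [0.5826, 0.0554, 0.2014]
ee_rot: [0.122, 0.993, 0.0, 0.0]
ft_force: [-1.0, -0.5, 3.1]
grip_width: 0.346
grasp_force: 20.9
```

Request:
arm_command([
  {"dp": [1,0,-0.3],"spin": 0},
  {"dp": [5,0,0],"spin": 0},
  {"dp": [8,0,0],"spin": 0},
  {"dp": [8,0,0],"spin": 0},
  {"dp": [8,0,0],"spin": 0},
])

```text
clock: 21.1
position: [0.5526, 0.0628, 0.2014]
ee_rot: [0.122, 0.993, 0.0, 0.0]
ft_force: [0.6, -1.6, 1.5]
grip_width: 0.353
grasp_force: 20.7
```

Request:
arm_command([
  {"dp": [6,0,0],"spin": 0},
  {"dp": [2,0,-5],"spin": 0},
  {"dp": [0,0,-35],"spin": 0},
  {"dp": [0,0,-40],"spin": 0},
  {"dp": [0,0,-20],"spin": 0},
])

```text
clock: 21.6
position: [0.546, 0.0647, 0.3047]
ee_rot: [0.122, 0.993, 0.001, 0.001]
ft_force: [0.8, 0.2, 0.2]
grip_width: 0.35
grasp_force: 20.5
```

```bash
python3 - <<'E'
from h import *
from workcell import finder
o=st(); print(o['position'],o['grasp_force'])
im=viewer.camera("top"); P=viewer.camera_params("top"); F=192/np.tan(np.radians(P['vertical_fov']/2))
R,t=np.array(P['R']),np.array(P['t']); c=-R.T@t
def bk(u,z): r=R.T@[(u[0]-P['cx'])/F,(u[1]-P['cy'])/F,1]; return c+r*(z-c[2])/r[2]
hsv=cv2.cvtColor(im,cv2.COLOR_BGR2HSV)
for n,lo,hi in (("green",(45,100,40),(75,255,255)),("red",(0,150,60),(6,255,255))):
    m=cv2.inRange(hsv,lo,hi); k,l,s,ce=cv2.connectedComponentsWithStats(m); i=1+s[1:,4].argmax()
    rect=cv2.minAreaRect(np.argwhere(l==i)[:,::-1].astype(np.float32)); b=cv2.boxPoints(rect)
    print(n,rect,bk(rect[0],.02),np.round([bk(x,.035)[:2] for x in b],3).tolist())
for r in finder.find_in("top","sleeve_1")[:5]: print(round(r['score'],2),np.round(r['position'],3))
E
```

```text
21.6 gauge xyz [-0.0311  0.0552  0.3047] yaw -0.24484806719083158 F [0.8 0.2 0.2] 0.35034078602883517
[0.54603998 0.06468143 0.30466594] 20.515144793316722
green ((119.32645416259766, 223.17530822753906), (53.06179428100586, 58.66440963745117), 11.9761323928833) [0.45428399 0.27103097 0.02      ] [[0.403, 0.339], [0.533, 0.313], [0.505, 0.194], [0.375, 0.222]]
red ((369.36334228515625, 216.52450561523438), (57.79438781738281, 50.5511589050293), 79.82449340820312) [ 0.45538486 -0.31228918  0.02      ] [[0.512, -0.241], [0.53, -0.359], [0.398, -0.375], [0.38, -0.258]]
0.72 [ 0.35  -0.017  0.027]
0.52 [0.454 0.268 0.032]
```

The good sleeve lies in the green tray at (0.454, 0.268). Carrying the other to the red tray.

Request:
arm_command([
  {"dp": [-1,-38,0],"spin": 0},
  {"dp": [-1,-38,0],"spin": 0},
  {"dp": [-1,-38,0],"spin": 0},
  {"dp": [-1,-38,0],"spin": 0},
  {"dp": [0,-38,0],"spin": 0},
])

```text
clock: 22.2
position: [0.5026, -0.1218, 0.3005]
ee_rot: [0.122, 0.993, 0.0, -0.001]
ft_force: [1.0, -0.4, -0.1]
grip_width: 0.344
grasp_force: 20.5
```

Request:
arm_command([
  {"dp": [0,-40,0],"spin": 0},
  {"dp": [0,-40,0],"spin": 0},
  {"dp": [0,-40,0],"spin": 0},
  {"dp": [0,-40,0],"spin": 0},
  {"dp": [0,-36,0],"spin": 0},
])

```text
clock: 22.7
position: [0.4549, -0.3122, 0.3005]
ee_rot: [0.122, 0.993, 0.0, -0.001]
ft_force: [1.0, 0.3, -0.4]
grip_width: 0.341
grasp_force: 20.5
```

Request:
arm_command([
  {"dp": [0,0,0],"spin": 0},
  {"dp": [0,0,0],"spin": 0},
])

```text
clock: 22.9
position: [0.4554, -0.3112, 0.3004]
ee_rot: [0.123, 0.992, 0.0, -0.001]
ft_force: [0.4, -0.1, -0.2]
grip_width: 0.347
grasp_force: 20.5
```

Request:
arm_command([
  {"dp": [0,0,40],"spin": 0},
  {"dp": [0,0,40],"spin": 0},
  {"dp": [0,0,25],"spin": 0},
  {"dp": [0,0,11],"spin": 0},
  {"dp": [0,0,0],"spin": 0},
])

```text
clock: 23.4
position: [0.456, -0.3096, 0.1841]
ee_rot: [0.121, 0.993, 0.001, -0.001]
ft_force: [0.6, -0.7, 0.1]
grip_width: 0.346
grasp_force: 20.5
```

Request:
arm_command([
  {"dp": [0,0,0],"spin": 0},
  {"dp": [0,0,0],"spin": 0},
  {"dp": [0,0,0],"spin": 0},
], grip=0)

```text
clock: 23.7
position: [0.4565, -0.311, 0.1865]
ee_rot: [0.122, 0.993, -0.0, 0.001]
ft_force: [0.6, -0.1, -0.1]
grip_width: 0.5
grasp_force: 0.0
```

Request:
arm_command([
  {"dp": [0,0,-20],"spin": 0},
  {"dp": [0,0,-40],"spin": 0},
  {"dp": [0,0,-45],"spin": 0},
  {"dp": [20,40,-20],"spin": 0},
  {"dp": [20,40,0],"spin": 0},
])

```text
clock: 24.2
position: [0.4368, -0.2243, 0.3136]
ee_rot: [0.124, 0.992, -0.0, 0.003]
ft_force: [1.7, 0.4, 0.2]
grip_width: 0.497
grasp_force: 0.0
```

Request:
arm_command([
  {"dp": [0,40,0],"spin": 0},
  {"dp": [0,40,0],"spin": 0},
  {"dp": [0,0,0],"spin": 0},
  {"dp": [0,0,0],"spin": 0},
])

```text
clock: 24.6
position: [0.4561, -0.1455, 0.3109]
ee_rot: [0.121, 0.993, 0.0, 0.001]
ft_force: [-0.9, -0.5, -0.4]
grip_width: 0.498
grasp_force: 0.0
```

```bash
python3 - <<'E'
from h import *
from workcell import finder
st(); im=viewer.camera("top"); cv2.imwrite("pics/t8.png",im)
for n in ("sleeve_1","jar_big","jar_small","jar_sticks","stopper_1"):
  for r in finder.find_in("top",n)[:4]: print(n,round(r['score'],2),np.round(r['position'],3))
E
```

```text
24.6 gauge xyz [-0.0669 -0.1706  0.3109] yaw -0.24298406821606147 F [-0.9 -0.5 -0.4] 0.49819797902501256
sleeve_1 0.78 [0.626 0.211 0.022]
sleeve_1 0.69 [0.452 0.27  0.032]
sleeve_1 0.63 [ 0.351 -0.02   0.024]
jar_big 0.74 [0.677 0.311 0.077]
jar_small 0.64 [ 0.651 -0.262  0.057]
jar_small 0.15 [0.728 0.189 0.028]
jar_sticks 0.9 [ 0.616 -0.352  0.082]
stopper_1 0.45 [ 0.711 -0.128  0.024]
stopper_1 0.43 [0.725 0.187 0.03 ]
```

View pics/t8.png

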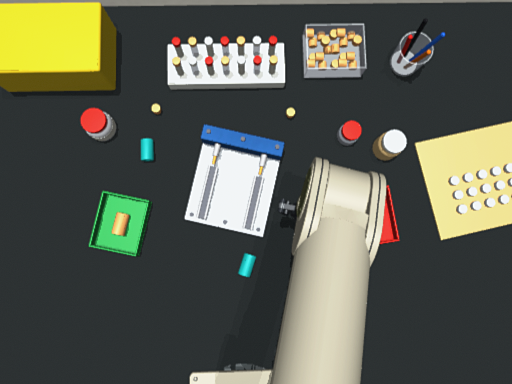

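The good sleeve is in the green tray at (121,224) and the bystanders haven't moved. The arm hides the red tray, so I'll move clear and check it by numbers.

Request:
arm_command([
  {"dp": [0,45,0],"spin": 0},
  {"dp": [0,45,0],"spin": 0},
  {"dp": [0,45,0],"spin": 0},
  {"dp": [0,30,0],"spin": 0},
  {"dp": [0,0,0],"spin": 0},
])

```text
clock: 25.4
position: [0.4966, 0.0182, 0.3101]
ee_rot: [0.119, 0.993, 0.0, -0.0]
ft_force: [-0.4, 0.3, -0.7]
grip_width: 0.5
grasp_force: 0.0
```

```bash
python3 - <<'E'
from h import *
from workcell import finder
st(); im=viewer.camera("top")
for r in finder.find_in("top","sleeve_1")[:5]: print(round(r['score'],2),np.round(r['position'],3))
h=cv2.cvtColor(im,cv2.COLOR_BGR2HSV)[185:250,340:400]; m=cv2.inRange(h,(9,60,60),(25,255,255)); k,l,s,c=cv2.connectedComponentsWithStats(m); print([(s[i].tolist(),c[i]+[340,185]) for i in range(1,k) if s[i,4]>30])
E
```

```text
25.4 gauge xyz [-0.0677 -0.002   0.3101] yaw -0.2392219447552384 F [-0.4  0.3 -0.7] 0.49982930188311614
0.87 [0.625 0.211 0.026]
0.69 [0.457 0.271 0.031]
0.56 [ 0.456 -0.306  0.033]
[([22, 21, 16, 23, 224], array([369.1875    , 217.37946429]))]
```

Both sleeves are in their trays; handing in.

```bash
python3 -c "
from workcell import manip
print(manip.hand_in())"
```

```text
the job is handed in; nothing more can be done
None
```

I handed the job in at about 25 s: both sleeves were on their pins together, then the sleeve that went fully home went into the green tray and the one that stopped at the shoulder into the red tray; in the last checks both lay in their trays, the jars and stoppers hadn't moved, and the hand-in gave no verdict.

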